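# Roll a wire spool up to the back of the spool rack

## Task

On the grey three-lane spool rack, roll the spool of red wire up its own sloped lane, over the crest, until it drops home against the back stop and cannot roll down to the front again. Push it steadily with a fingertip behind it rather than picking it up: it must not be lifted or flicked. Leave the other two spools and everything else on the bench where they are.

Things in the scene. Friction and masses are not known exactly. Their poses are not given: they have to be found in the camera images.
- red_spool: Spool of red wire, wound tight, the one to move: black flanges 64 mm in diameter, 46 mm wide over all, red winding 54 mm in diameter and 38 mm wide between them, 0.12 to 0.28 kg. Origin at its centre; its y axis is its axle, across the lane (x and z turn as it rolls). It starts in one of the three lanes, at the front against the lip.
- yellow_spool: The same spool with yellow wire, in another lane at the front. Origin at its centre. To be left there.
- blue_spool: The same spool with blue wire, in another lane at the front. Origin at its centre. To be left there.
- rack: Grey steel spool rack, fixed, 240 mm long, 171 mm wide. Origin under its middle, on the mat; x points level up the lanes from front lip to back stop, y across, z up. Three lanes, centres at y = -56, 0, 56 mm, 53 mm clear between walls 14 mm high. A spool at the front has its centre at x = -93, z = 67 mm. Back stop: upright plate, face at x = 106, top at z = 105 mm.
- ramp: Lane floor of the rack, rising at 8 degrees (0.14 rad). Origin on the floor at the foot of the front lip, middle lane (rack x = -115, z = 32 mm); x runs 165 mm up the slope to the crest (rack x = 48, z = 55 mm), z square to the floor. The lip stands 14 mm above the floor. A spool on the ramp has its centre at z = 32 mm here. Friction of spool on steel about 0.3.
- parked (a point): Centre of a spool that is home against the back stop in the MIDDLE lane (rack x = 74, y = 0, z = 82.5 mm); in the other lanes 56 mm to either side along the rack's y. Behind the crest each lane has a short seat that falls at 11.5 degrees to the stop: a spool whose centre is well past the crest rolls to the stop by itself and stays.
- solder_spool: Grey solder spool standing on end on the mat, 60 mm in diameter, 50 mm high; origin under its centre. Bystander.
- flux_tin: Round flat tin with a yellow-topped lid, 62 mm in diameter, 31 mm high; origin under its centre. Bystander.
- flux_bottle: Small amber bottle with a black cap, 38 mm in diameter, 75 mm high; origin under its centre. Bystander.
- pliers: Pliers with blue handles lying flat, 150 mm long, 16 mm high; origin under the middle. Bystander.
- screwdriver: Screwdriver with an orange handle lying flat, 170 mm long; origin under the middle. Bystander.
Not all that is in view belongs to the job. What is meant by the red_spool is not turquoise, and is the larger of those in its own colour.

How it is judged:
At the end, for the whole second after the job is handed in: The red spool rests in the seat of its own lane against the back stop (centre within 4 mm along the lane, about 5 mm in height), its axle across the lane within 0.15 rad, still and let go; the yellow and blue spools are within 10 mm and the loose things on the mat within 20 mm of where they were (x of red_spool in the frame of rack between 0.07 and 0.078 m and z of red_spool in the frame of rack between 0.077 and 0.088 m and distance of red_spool from where it was at the start of the episode below 0.1725 m and angle between the y axis of red_spool and the y axis of rack, either way round below 0.15 rad and linear speed of red_spool below 0.01 m/s and angular speed of red_spool below 0.3 rad/s and distance of each of yellow_spool, blue_spool from where it was at the start of the episode below 0.01 m and distance of each of solder_spool, flux_tin, flux_bottle, pliers, screwdriver from where it was at the start of the episode below 0.02 m); the robot touches nothing.
It fails at once if the red spool is lifted off its lane (its centre more than 45 mm above the ramp's plane, 13 mm more than when rolling) (z of red_spool in the frame of ramp above 0.045 m).
It fails at once if the red spool is flicked (faster than 0.45 m/s) (linear speed of red_spool above 0.45 m/s).
It fails at once if the yellow or the blue spool is moved (over 10 mm) (distance of any of yellow_spool, blue_spool from where it was at the start of the episode above 0.01 m).
It fails at once if a loose thing on the mat is moved (over 20 mm) (distance of any of solder_spool, flux_tin, flux_bottle, pliers, screwdriver from where it was at the start of the episode above 0.02 m).
It also fails if it takes over 37 s, if anything falls off the work surface, if the arm or the gripper's body presses on something with over 40 N, if the wrist force passes 120 N, or if a joint passes its speed limit or range.

## Robot

A 6-joint arm with a two-finger parallel gripper is mounted at the origin on the work surface. World frame = base frame: x ahead of the robot, y to its left, z up, the work surface at z = 0. Lengths are in m, angles in rad, forces in N, time in s.
With the tool pointing down it reaches from about 0.25 to 0.775 m from the base axis. Payload 4 kg.
Tool frame: the origin (TCP) lies midway between the tips of the shut fingers; the grasp point (between the pads) lies 19 mm behind it (robot.pinch_z is the distance from the TCP to the grasp point, in m); x points along the fingers, y is the direction in which the jaws open and shut, and the axes are right-handed (so a half turn about x gives the same grasp; the last joint's range is limited). The gripper opens to 94 mm and grips with 3 to 60 N. Pads are 16 mm wide; open, the fingers measure 119 mm over their backs; the gripper's body (75 mm by 177 mm) begins 78 mm behind the grasp point.
Start: joints at [-0.103, 0.087, 1.371, -0, 1.684, -0.103], TCP at [0.55, -0, 0.206] pointing down, gripper open.
Joint ranges: [-3.1, 3.1], [-0.76, 2.03], [0.27, 2.55], [-1.08, 4.22], [0.17, 2.65], [-2.57, 2.57]. Speed limits (rad/s): [2.79, 2.79, 3.14, 3.14, 3.14, 3.14].

## Interface

Orientations are given as [roll, pitch, yaw] about the fixed x, y, z axes, in that order (R = Rz(yaw) Ry(pitch) Rx(roll)).
In Python, from bench import robot, imaging gives the robot as it stands. The module is installed in compiled form; this text tells all that it offers.
- The arm moves only by the tool drive_tool, never from a script. Its argument "commands" is a list that holds one entry, the list of rows, each a list of 4 numbers: the shift along the tool's x, y, z as a fraction of full scale, then the turn about the tool's x as a fraction of full scale. A call has 1 to 20 rows; each row shifts and turns the commanded pose from where the row before left it, along the tool's axes as they then stand; what a row does not reach is not made up. Full scale, the value 1, is 0.25 m for a shift and 360 degrees for a turn. A row lasts 1/10 s, in which the tool goes at most 50 mm and 8.59 degrees, less where a joint would pass 70% of its speed; a pose out of reach is approached as far as the arm can. A call with a number of a shift or a turn outside -1 to 1 is refused whole. A call with a gripper value outside its range is refused whole. "grip" is the opening, from 0 (shut) to 1 (fully open), set as the call begins (left out, the last holds). The fingers move at their own pace and stop on an object; the grip force is fixed at half the most. Time passes only in rows, so rows that do not move let the fingers close. It gives the time, the measured TCP pose, the force and the opening at its end, in the units of the state.
- robot.get_obs(): the state, without advancing time (a new reading comes with each control period).
- imaging.snapshot(name): name is "scene" or "side" or "wrist"; returns a dict with "pixels" (400x640x3 uint8, red, green, blue), "z_map" (400x640 float32, m along the optical axis (not along the pixel's ray), 0 where there is no reading), "mtx" (3x3 intrinsics, pixels), "extrinsics" (4x4, takes a point from world to camera coordinates). Camera axes: x right, y up, looking along -z (the intrinsics and any distortion apply to the point x, -y, -z); pixel columns grow to the right and rows downward; lengths in m; the calibration is good to about 2 mm. A picture is of the moment at which its call begins.
- robot.close_job(): hands the job in, once; it reports no verdict.
The state is a dict: "time": time; "joint_positions": joint angles; "qvel": joint speeds; "joint_torque": joint torques, N m; "tool_pos": TCP position; "ee_rot": TCP orientation; "wrist_force": force on the tool from outside, world axes, zero at the start; "wrist_torque": the same for the moment, N m; "width": finger opening in m.
Only numpy, scipy, OpenCV 4.12 (cv2) and the standard library are available. Lean on these libraries where they do the work, as an engineer would, in place of code of your own. Each camera call takes 0.05 s, during which the arm holds its last target.

## Working session

There is one attempt and no reset: what is moved stays moved. The work goes in short steps, Python scripts to look and compute and a tool call to move; the robot and the scene stay as the last step left them, time stands still between calls to the robot, and variables do not carry over. Pictures are saved under pics/ and viewed, and the job is handed in when it is done.

Besides the shell and the picture viewer there is one more tool, called after "Call:" as name(argument=value, ...) on one line, values as JSON. drive_tool: Moves the arm, as the interface text tells. Shift numbers are shares of 0.25 m and turn numbers shares of 360 degrees, none past 1 either way. Its arguments: {"type":"object","properties":{"commands":{"type":"array","items":{"type":"array","items":{"type":"array","items":{"type":"number","minimum":-1,"maximum":1}}}},"grip":{"type":"number"}},"required":["commands"]}

```bash
mkdir -p pics; python3 - <<'E'
from bench import robot, imaging
import cv2,numpy as np
print(robot.get_obs())
for n in ("scene","side","wrist"):
    s=imaging.snapshot(n); cv2.imwrite(f"pics/{n}0.png",s["pixels"][:,:,::-1]); np.savez(f"{n}0.npz",**s)
    print(n,s["mtx"],s["extrinsics"])
E
```

```text
{'time': 0.0, 'joint_positions': array([-1.03119997e-01,  8.79336514e-02,  1.37223295e+00, -2.08325269e-06,
        1.68358999e+00, -1.03115364e-01]), 'qvel': array([ 3.99956800e-04, -1.11497488e-03,  1.43908929e-03,  1.34107040e-03,
        3.31602587e-07,  2.04078333e-04]), 'joint_torque': array([ 1.28542815e-03, -3.40182602e+01, -3.02423716e+01,  7.18220207e-02,
        3.29729996e-02, -1.13141955e-04]), 'tool_pos': array([5.49457805e-01, 3.97630519e-05, 2.04326652e-01]), 'ee_rot': array([-1.67295486,  1.56863239,  3.03942925]), 'wrist_force': array([0.68987826, 0.25970003, 0.40359632]), 'wrist_torque': array([-0.01006427, -0.05913092,  0.0506251 ]), 'width': 0.09374271232430952}
scene [[513.11274133   0.         325.06072703]
 [  0.         513.11274133 202.93966987]
 [  0.           0.           1.        ]] [[ 0.5016693   0.86494694 -0.01395386 -0.25208971]
 [-0.64314458  0.38371448  0.66266752  0.25051296]
 [ 0.57852654 -0.3234656   0.74878371 -1.87512663]
 [ 0.          0.          0.          1.        ]]
side [[402.59311575   0.         319.97674857]
 [  0.         402.59311575 199.08986745]
 [  0.           0.           1.        ]] [[-0.80083806 -0.59852816  0.02055321  0.39357869]
 [ 0.295745   -0.36540168  0.88261912 -0.22954873]
 [-0.52076222  0.71291349  0.46963928 -1.03025688]
 [ 0.          0.          0.          1.        ]]
wrist [[307.27831929   0.         324.84832769]
 [  0.         307.27831929 205.6211949 ]
 [  0.           0.           1.        ]] [[ 9.99997330e-01 -5.46630788e-04 -2.24547344e-03 -5.48834983e-01]
 [-3.03230935e-05  9.68437296e-01 -2.49257303e-01  2.42852385e-02]
 [ 2.31085195e-03  2.49256706e-01  9.68434693e-01 -3.91541112e-01]
 [ 0.00000000e+00  0.00000000e+00  0.00000000e+00  1.00000000e+00]]
```

View pics/scene0.png

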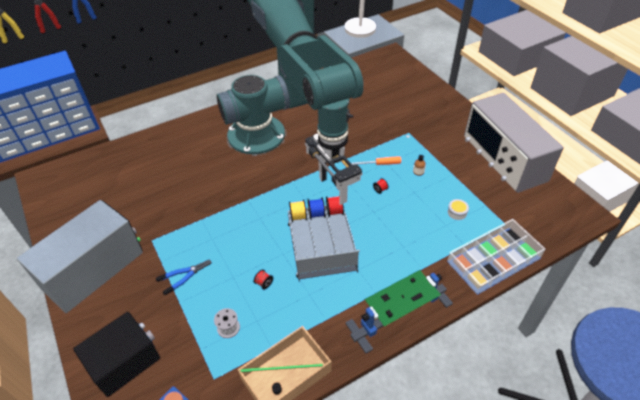

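View pics/side0.png

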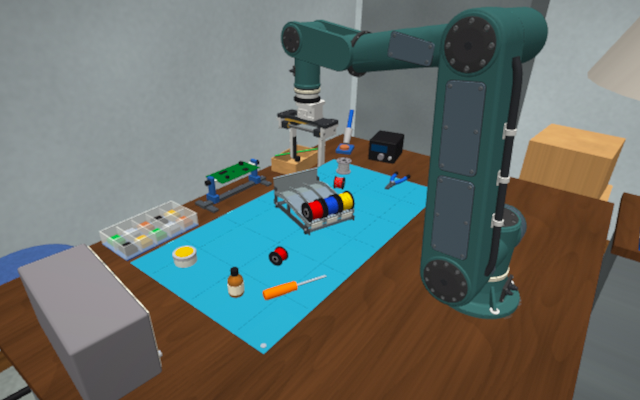

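View pics/wrist0.png

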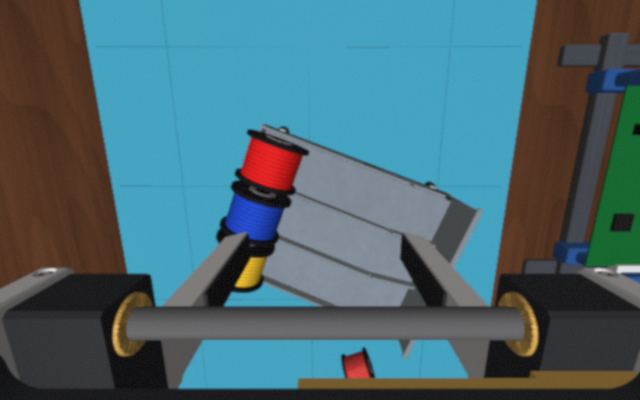

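The wrist view shows the red spool at about (270,160), in the outer lane of the rack (+y side), with blue next to it and yellow beyond that. The small red spools elsewhere on the mat are decoys. Next I'll fit the rack pose from depth.

```bash
cat > h.py <<'E'
import numpy as np
def cloud(s):
    z=s["z_map"].astype(float);K=s["mtx"];E=s["extrinsics"]
    v,u=np.mgrid[:400,:640]
    c=np.stack([(u-K[0,2])/K[0,0]*z,-(v-K[1,2])/K[1,1]*z,-z],-1)
    return (c-E[:3,3])@E[:3,:3], z>0
def red(p):
    p=p.astype(int); return (p[...,0]>120)&(p[...,1]<60)&(p[...,2]<70)
def blue(p):
    p=p.astype(int); return (p[...,2]>100)&(p[...,0]<60)&(p[...,1]<90)
def yel(p):
    p=p.astype(int); return (p[...,0]>140)&(p[...,1]>110)&(p[...,2]<70)
E
python3 - <<'E'
import numpy as np,cv2
from h import *
from scipy.optimize import least_squares
allp={k:[] for k in 'rby'};G=[]
for n in ("scene","side","wrist"):
    s=np.load(f"{n}0.npz");P,ok=cloud(s)
    roi=ok&(P[...,0]>.35)&(P[...,0]<.75)&(P[...,1]>-.2)&(P[...,1]<.25)&(P[...,2]>.045)&(P[...,2]<.12)
    for k,f in zip('rby',(red,blue,yel)):
        m=(roi&f(s["pixels"])).astype(np.uint8); m=cv2.erode(m,np.ones((2,2)))>0
        q=P[m]; 
        if len(q): print(n,k,len(q),np.median(q,0)); allp[k].append(q)
    px=s["pixels"].astype(int); g=roi&(np.ptp(px,axis=-1)<25)&(px.mean(-1)>70)
    g=cv2.erode(g.astype(np.uint8),np.ones((3,3)))>0
    G.append(P[g]); print(n,'grey',g.sum(),P[g].min(0),P[g].max(0))
    mt=ok&(P[...,0]>.35)&(P[...,0]<.75)&(abs(P[...,1])<.2)&(abs(P[...,2])<.015); print('mat z',np.median(P[mt][:,2]))
lane={'r':.056,'b':0,'y':-.056}
def res(p,w=None):
    x,y,a,dz=p; c,s_=np.cos(a),np.sin(a);out=[]
    for k in 'rby':
        for q in allp[k]:
            d=q-[x,y,dz]; X=c*d[:,0]+s_*d[:,1];Y=-s_*d[:,0]+c*d[:,1]
            r=np.hypot(X+.093,d[:,2]-.067)-.027
            out+=[r/np.sqrt(len(q))*10,]
            # across: winding within ±19mm
            e=np.maximum(abs(Y-lane[k])-.019,0); out.append(e/np.sqrt(len(q))*10)
    return np.concatenate(out)
for a0 in (-.35,):
    r=least_squares(res,[.56,.05,a0,0],loss='soft_l1',f_scale=.002)
    print(r.x,np.degrees(r.x[2]),r.cost)
x,y,a,dz=r.x;c,s_=np.cos(a),np.sin(a)
for q,n in zip(G,("scene","side","wrist")):
    d=q-[x,y,0]; X=c*d[:,0]+s_*d[:,1];Y=-s_*d[:,0]+c*d[:,1]
    m=(X>-.06)&(X<.04)&(abs(Y)<.083)
    print(n,'floor resid',np.median(d[m,2]-(.032+(X[m]+.115)*np.tan(.14))) if m.sum() else None, 'X,Y range',np.percentile(X,[1,99]),np.percentile(Y,[1,99]))
    m=(d[:,2]>.08)&(X>.08)&(abs(Y)<.085)&(X<.13);print('stop X',np.percentile(X[m],[5,50,95]) if m.sum() else None)
for k in 'rby':
  for q in allp[k]:
    d=q-[x,y,0]; Y=-s_*d[:,0]+c*d[:,1];X=c*d[:,0]+s_*d[:,1]
    print(k,'Y',np.percentile(Y,[2,98]),'rad',np.median(np.hypot(X+.093,d[:,2]-.067)))
E
```

```text
scene r 79 [0.51699628 0.03016059 0.07912689]
scene b 100 [ 0.49776934 -0.02361287  0.08186908]
scene y 34 [ 0.48047108 -0.0742915   0.07270414]
scene grey 615 [ 0.49359323 -0.16237579  0.04697806] [ 0.69527645 -0.01265398  0.10634605]
mat z 0.0032758901745457212
side r 133 [0.47501288 0.04086508 0.08667375]
side b 129 [ 0.45400298 -0.01200709  0.08589159]
side y 100 [ 0.43584064 -0.06483686  0.08668831]
side grey 756 [ 0.49325612 -0.1637413   0.04512467] [0.69261683 0.06971613 0.10496339]
mat z 0.002201476358571344
wrist r 1863 [0.49729251 0.03815385 0.09516586]
wrist b 1539 [ 0.47835822 -0.0143136   0.09483549]
wrist y 402 [ 0.4712465  -0.07531293  0.09081085]
wrist grey 15640 [ 0.47825696 -0.16025319  0.04504968] [0.69207018 0.07333462 0.10933253]
mat z 0.003302687364759389
[ 0.5623002  -0.04745841 -0.35468539  0.00317715] -20.32197570584432 0.0012275873555378603
scene floor resid None X,Y range [0.10582857 0.11300884] [-0.07959981  0.07654924]
stop X [0.1070413  0.10944213 0.11201104]
side floor resid 0.014092276842638824 X,Y range [0.01469279 0.11201121] [-0.08214929  0.0867844 ]
stop X [0.10321091 0.10626166 0.1106324 ]
wrist floor resid 0.003387613561006156 X,Y range [-0.04796721  0.10614654] [-0.08078588  0.08606726]
stop X [0.10433041 0.10569438 0.10655936]
r Y [0.03945637 0.07383907] rad 0.027882857575328577
r Y [0.03666608 0.06817078] rad 0.028319499007790346
r Y [0.0396315  0.07510674] rad 0.030125576438095734
b Y [-0.01857723  0.0190988 ] rad 0.028341025433060385
b Y [-0.01875167  0.01250703] rad 0.028216606000973383
b Y [-0.01602044  0.01808648] rad 0.030067840562102266
y Y [-0.06929287 -0.03922566] rad 0.027235403015786638
y Y [-0.07445083 -0.0444972 ] rad 0.0287695867503208
y Y [-0.07284042 -0.04023242] rad 0.029251603196012596
```

```bash
cat >> h.py <<'E'
from scipy.spatial.transform import Rotation as Ro
RX,RY,RA=.5623,-.0475,np.radians(-20.32)
c,s_=np.cos(RA),np.sin(RA)
def w(X,Y,Z): return np.array([RX+c*X-s_*Y,RY+s_*X+c*Y,Z+.003])
def rk(p): d=np.array(p)-[RX,RY,.003]; return np.array([c*d[0]+s_*d[1],-s_*d[0]+c*d[1],d[2]])
def R(o): return Ro.from_euler('xyz',o['ee_rot']).as_matrix()
def rep(o):
    M=R(o); print('rack',rk(o['tool_pos']).round(4),'toolx',M[:,0].round(3),'y in rack deg',np.degrees(np.arctan2(M[1,1],M[0,1])-RA).round(2),'F',o['wrist_force'].round(2),'w',round(o['width'],4),'t',o['time'])
E
python3 - <<'E'
from h import *
from bench import robot
o=robot.get_obs();rep(o);M=R(o);print(M.round(3))
t=w(-.175,.056,.120)
print(t,M.T@(t-o['tool_pos'])/.25)
E
```

```text
rack [-0.0284  0.0401  0.2016] toolx [-0.002  0.    -1.   ] y in rack deg 20.32 F [-0.03  0.11  0.06] w 0.0938 t 0.15
[[-0.002  1.     0.   ]
 [ 0.     0.    -1.   ]
 [-1.    -0.002 -0.   ]]
[0.41763737 0.06578602 0.123     ] [ 0.32724063 -0.5272986  -0.26302156]
```

Call:
drive_tool(commands=[[[0,0,0,0.019],[0,0,0,0.019],[0,0,0,0.0184],[0,-0.07,-0.008,0],[0,-0.07,-0.008,0],[0,-0.07,-0.008,0],[0,-0.07,-0.008,0],[0,-0.07,-0.008,0],[0,-0.07,-0.008,0],[0,-0.07,-0.008,0],[0,-0.07,-0.008,0],[0,0,0,0],[0,0,0,0]]], grip=0)

```text
time: 1.45
tool_pos: [0.4244, 0.0635, 0.2055]
ee_rot: [1.514, 1.57, -0.411]
wrist_force: [0.1, 0.1, 0.2]
width: 0.0002
```

```bash
python3 - <<'E'
from h import *
from bench import robot
rep(robot.get_obs())
E
```

```text
rack [-0.1679  0.0562  0.2025] toolx [ 0.001 -0.    -1.   ] y in rack deg 0.04 F [0.07 0.1  0.23] w 0.0002 t 1.45
```

Call:
drive_tool(commands=[[[0,-0.03,0,0],[0.07,0,0,0],[0.07,0,0,0],[0.07,0,0,0],[0.07,0,0,0],[0.07,0,0,0],[0.07,0,0,0],[0.07,0,0,0],[0.07,0,0,0],[0,0,0,0],[0,0,0,0]]])

```text
time: 2.55
tool_pos: [0.4173, 0.066, 0.0655]
ee_rot: [-1.188, 1.57, -3.113]
wrist_force: [-0.3, 0.9, 1.5]
width: 0.0006
```

```bash
python3 - <<'E'
from h import *
from bench import robot,imaging
import cv2
rep(robot.get_obs())
a=imaging.snapshot("side")["pixels"][150:270,240:400,::-1]
b=imaging.snapshot("wrist")["pixels"][:,:,::-1]
cv2.imwrite("pics/a1.png",np.vstack([cv2.resize(a,(400,300)),cv2.resize(b,(400,250))]))
E
```

```text
rack [-0.1754  0.0561  0.0625] toolx [-0.001 -0.    -1.   ] y in rack deg -0.01 F [-0.3   0.87  1.53] w 0.0006 t 2.55
```

View pics/a1.png

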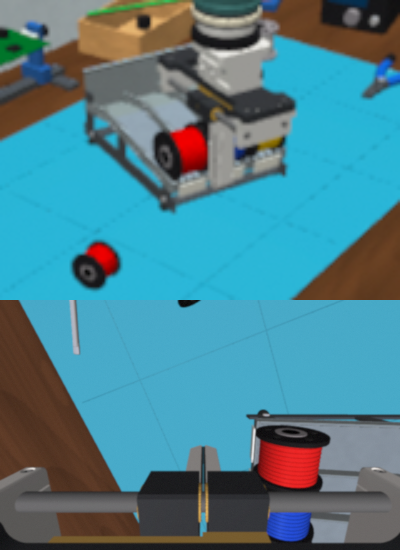

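The side view shows the shut fingertip just in front of the red spool, in line with it and clear of the blue one. I'll close up slowly until it touches.

Call:
drive_tool(commands=[[[0,0.016,0,0],[0,0.016,0,0],[0,0.016,0,0],[0,0.016,0,0],[0,0.016,0,0],[0,0.016,0,0],[0,0.016,0,0],[0,0.016,0,0],[0,0.016,0,0],[0,0.016,0,0],[-0.002,0.016,0,0],[-0.002,0.016,0,0],[-0.002,0.016,0,0],[-0.002,0.016,0,0],[-0.002,0.016,0,0]]])

```text
time: 4.15
tool_pos: [0.4738, 0.0453, 0.0681]
ee_rot: [-2.71, 1.571, 1.648]
wrist_force: [-0.2, 0.1, 1.2]
width: 0.0003
```

```bash
python3 - <<'E'
from h import *
from bench import robot,imaging
import cv2
rep(robot.get_obs())
a=imaging.snapshot("side")["pixels"][150:270,240:400,::-1]
b=imaging.snapshot("wrist")["pixels"][:,:,::-1]
cv2.imwrite("pics/a2.png",np.vstack([cv2.resize(a,(400,300)),cv2.resize(b,(400,250))]))
E
```

```text
rack [-0.1152  0.0563  0.0651] toolx [-0.  0. -1.] y in rack deg 0.02 F [-0.15  0.12  1.16] w 0.0003 t 4.15
```

View pics/a2.png

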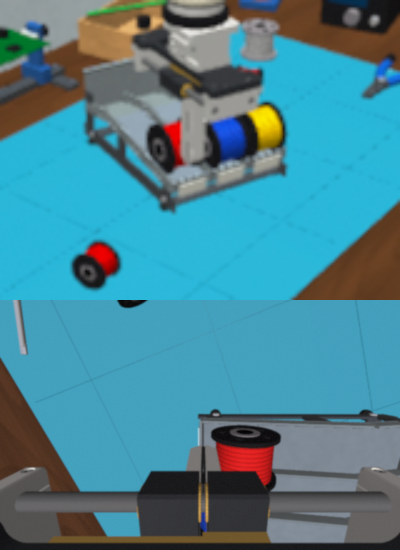

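```bash
cat >> h.py <<'E'
from scipy.optimize import least_squares
def fit(names=("side","wrist","scene")):
    from bench import imaging
    A=[]
    for n in names:
        s=imaging.snapshot(n);P,ok=cloud(s);D=P-[RX,RY,.003]
        X=c*D[...,0]+s_*D[...,1];Y=-s_*D[...,0]+c*D[...,1];Z=D[...,2]
        m=ok&red(s["pixels"])&(abs(Y-.056)<.03)&(abs(X)<.14)&(Z>.035)&(Z<.13)
        q=np.stack([X,Y,Z],-1)[m]
        if len(q)>15:A.append(q);print(n,len(q),'Y',np.percentile(q[:,1],[3,97]).round(4))
    def zc(x): return .067+(x+.093)*np.tan(.14) if x<.048 else .0875-(x-.048)*.19
    def res(p):
        o=[]
        for q in A:
            x=p[0]+p[1]*(q[:,1]-.056)
            o.append((np.hypot((q[:,0]-x)*np.cos(np.arctan(p[1])),q[:,2]-p[2])-.0275)/np.sqrt(len(q)))
        return np.concatenate(o)
    x0=np.mean([np.median(q[:,0]) for q in A])
    r=least_squares(res,[x0,0,zc(x0)],loss='soft_l1',f_scale=.0005)
    print('red X,tilt,Z',r.x.round(4),'expected Z',round(zc(r.x[0]),4))
E
python3 - <<'E'
from h import *
fit()
E
```

```text
side 57 Y [0.0492 0.0728]
wrist 3610 Y [0.0448 0.0743]
scene 135 Y [0.0366 0.0743]
red X,tilt,Z [-0.0771 -0.0034  0.0689] expected Z 0.0692
```

Call:
drive_tool(commands=[[[-0.0022,0.016,0,0],[-0.0028,0.02,0,0],[-0.0028,0.02,0,0],[-0.0028,0.02,0,0],[-0.0028,0.02,0,0],[-0.0028,0.02,0,0],[-0.0028,0.02,0,0],[-0.0028,0.02,0,0],[-0.0028,0.02,0,0],[-0.0028,0.02,0,0],[-0.0028,0.02,0,0],[-0.0028,0.02,0,0],[-0.0028,0.02,0,0],[-0.0028,0.02,0,0],[-0.0028,0.02,0,0],[-0.0028,0.02,0,0],[-0.0022,0.016,0,0]]])

```text
time: 6.1
tool_pos: [0.5518, 0.0164, 0.0797]
ee_rot: [1.754, 1.571, -0.171]
wrist_force: [-0.8, 0.1, 1.4]
width: 0.0006
```

```bash
python3 - <<'E'
from h import *
from bench import robot
rep(robot.get_obs());fit()
E
```

```text
rack [-0.032   0.0563  0.0767] toolx [ 0. -0. -1.] y in rack deg 0.01 F [-0.77  0.05  1.39] w 0.0006 t 6.1
side 49 Y [0.0539 0.0718]
wrist 3659 Y [0.0442 0.0742]
scene 151 Y [0.037  0.0736]
red X,tilt,Z [0.007  0.0116 0.0808] expected Z 0.0811
```

Call:
drive_tool(commands=[[[-0.0022,0.016,0,0],[-0.0022,0.016,0,0],[-0.0022,0.016,0,0],[-0.0022,0.016,0,0],[-0.0022,0.016,0,0],[-0.0022,0.016,0,0],[-0.0022,0.016,0,0],[-0.0022,0.016,0,0],[-0.0022,0.016,0,0],[-0.0022,0.016,0,0],[0,0.012,0,0],[0,0.012,0,0],[0,0.012,0,0],[0,0.012,0,0],[0,0,0,0],[0,0,0,0],[0,0,0,0],[0,0,0,0],[0,0,0,0],[0,0,0,0]]])

```text
time: 8.25
tool_pos: [0.6001, -0.0014, 0.0852]
ee_rot: [1.686, 1.571, -0.239]
wrist_force: [-0.2, -0.4, 0.7]
width: 0.0006
```

```bash
python3 - <<'E'
from h import *
from bench import robot
rep(robot.get_obs());fit()
E
```

```text
rack [0.0194 0.0563 0.0822] toolx [ 0. -0. -1.] y in rack deg 0.02 F [-0.21 -0.42  0.66] w 0.0006 t 8.25
side 78 Y [0.0436 0.0713]
wrist 4615 Y [0.0407 0.074 ]
scene 100 Y [0.0358 0.0749]
red X,tilt,Z [ 0.0757 -0.0623  0.082 ] expected Z 0.0822
```

Call:
drive_tool(commands=[[[0,-0.04,0,0],[0,-0.06,0,0],[-0.06,0,0,0],[-0.1,0,0,0],[-0.1,0,0,0],[-0.1,0,0,0],[-0.1,-0.1,0,0],[0,-0.15,0,0],[0,-0.15,0,0],[0,0,0,0],[0,0,0,0],[0,0,0,0]]])

```text
time: 9.6
tool_pos: [0.484, 0.0416, 0.2009]
ee_rot: [1.763, 1.569, -0.162]
wrist_force: [0.7, 0.5, 0.1]
width: 0.0006
```

```bash
python3 - <<'E'
from h import *
from bench import robot,imaging
import cv2
rep(robot.get_obs());fit()
for n in ("wrist",),("scene",),("side",): fit(n)
a=imaging.snapshot("side")["pixels"][130:270,240:400,::-1]
b=imaging.snapshot("wrist")["pixels"][:,:,::-1]
s=imaging.snapshot("scene")["pixels"][100:300,200:440,::-1]
cv2.imwrite("pics/a3.png",np.vstack([np.hstack([cv2.resize(a,(320,280)),cv2.resize(s,(320,280))]),cv2.resize(b,(640,320))[:, :]]))
# neighbours
s0=np.load("scene0.npz");s1=imaging.snapshot("scene")
for k,f in (('b',blue),('y',yel)):
  for nm in("side","scene"):
    o=[]
    for s in (np.load(nm+"0.npz"),imaging.snapshot(nm)):
        P,ok=cloud(s);m=ok&f(s["pixels"])&(P[...,0]>.4)&(P[...,0]<.56)&(P[...,1]>-.12)&(P[...,1]<.03)&(P[...,2]>.045)&(P[...,2]<.12); o.append(np.median(P[m],0).round(4))
    print(k,nm,o)
E
```

```text
rack [-0.1044  0.0563  0.1979] toolx [ 0.002 -0.    -1.   ] y in rack deg -0.0 F [0.69 0.48 0.08] w 0.0006 t 9.6
side 136 Y [0.0378 0.0706]
wrist 2330 Y [0.0394 0.075 ]
scene 104 Y [0.0356 0.0749]
red X,tilt,Z [ 0.0748 -0.0226  0.082 ] expected Z 0.0824
wrist 2343 Y [0.0394 0.0749]
red X,tilt,Z [ 0.0745 -0.0061  0.0822] expected Z 0.0825
scene 107 Y [0.0357 0.0751]
red X,tilt,Z [ 0.0753 -0.0874  0.0826] expected Z 0.0823
side 138 Y [0.037  0.0705]
red X,tilt,Z [0.0752 0.0041 0.0813] expected Z 0.0823
b side [array([ 0.4553, -0.0112,  0.087 ]), array([ 0.4556, -0.0114,  0.0863])]
b scene [array([ 0.4952, -0.0245,  0.0843]), array([ 0.4959, -0.0245,  0.0845])]
y side [array([ 0.4376, -0.0648,  0.0887]), array([ 0.4373, -0.0655,  0.0879])]
y scene [array([ 0.4801, -0.075 ,  0.075 ]), array([ 0.4792, -0.076 ,  0.0751])]
```

View pics/a3.png

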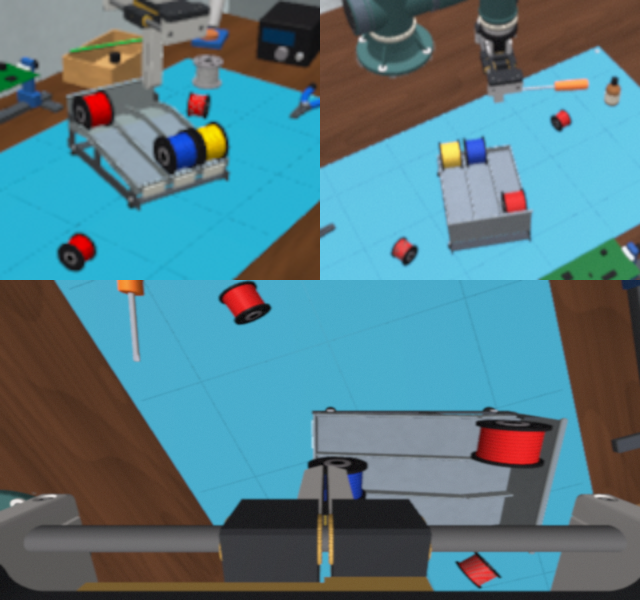

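The red spool sits square against the back stop in its own lane (wrist view about (510,442)). The blue and yellow spools are still at the front, and the arm is clear. Handing in.

```bash
python3 -c "
from bench import robot
print(robot.close_job())"
```

```text
the job is handed in; nothing more can be done
None
```

I pushed the red spool up its lane with the shut fingertip at about 40–50 mm/s. It rolled over the crest and down to the back stop by itself. Then I backed the arm off and raised it clear, and handed the job in at about 10 s of the 37 s allowed.

**Red spool:** the last fit puts its centre at rack x ≈ 0.0748 m and z ≈ 0.082 m, inside the 0.070–0.078 and 0.077–0.088 limits. I didn't measure its speed at rest directly.

**Blue and yellow spools:** they measured within about 1.3 mm of where they started.

**Loose things on the mat:** the arm never went near them, and I saw no change in those in view. I didn't measure them one by one.

**Disagreement:** the views differ on the axle's tilt. The wrist and side cameras give less than 0.01 rad. The coarse scene view gave −0.087 rad, from only about 100 pixels, which I put down to noise. All of these are under the 0.15 rad limit.

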